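# Sort two clay blanks into the carousel and hold its square pot at the pointer

## Robot

A 7-joint arm with a two-finger parallel gripper is mounted at the origin on the work surface. World frame = base frame: x ahead of the robot, y to its left, z up, the work surface at z = 0. Lengths are in mm, angles in rad, forces in N, time in s.
With the tool pointing down it reaches from about 425 to 800 mm from the base axis. Payload 8.3 kg.
Tool frame: the origin (TCP) lies at the very end of the fingers, on their centre line; the grasp point (between the pads) lies 19 mm behind it; z points along the fingers, y is the direction in which the jaws open and shut (so a half turn about z gives the same grasp; the last joint's range is limited). The gripper opens to 85 mm and grips with 20 to 120 N. Pads are 22 mm wide; open, the fingers measure 114 mm over their backs; the gripper's body (76 mm by 85 mm) begins 54 mm behind the grasp point. The pads swing forward as they close: fully open they stand 13 mm farther back than shut.
Start: joints at [-1.322, 0.383, 0.016, 1.37, -0.006, 1.388, -0.046], TCP at [191.681, 594.863, 231.279] pointing down, gripper open.
Joint ranges: [-2.95, 2.95], [-0.25, 2.06], [-1.52, 1.56], [0.18, 2.33], [-1.44, 4.58], [0.02, 2.06], [-3.01, 3.01]. Speed limits (rad/s): [2.39, 2.39, 3.01, 3.01, 3.14, 3.14, 3.14].

## Interface

Orientations are given as a rotation vector (axis times angle).
In Python, from plant import env gives the robot as it stands. The module is installed in compiled form; this text tells all that it offers.
- The arm moves only by the tool move_arm, never from a script. Its argument "plan" is a list of rows, each an object of numbers: "gripper": the opening, from 0 (shut) to 1 (fully open); "tx", "ty", "tz": the shift along the tool's x, y, z in m; "roll": the turn about the tool's z in rad. A call has 1 to 10 rows; each row is the pose to reach, as a shift and turn from the pose commanded when the call began, along the tool's axes at that moment; what a row does not reach only later rows make up. A row lasts 1/8 s, in which the tool goes at most 62.5 mm and 10.7 degrees, less where a joint would pass 70% of its speed; a pose out of reach is approached as far as the arm can. A call with a gripper value outside its range is refused whole. The fingers move at their own pace and stop on an object; the grip force is fixed at half the most. Time passes only in rows, so rows that repeat a pose let the fingers close. It gives the time, the measured TCP pose, the force and the opening at its end, in the units of the state.
- env.get_state(): the state, without advancing time (a new reading comes with each control period).
- env.capture(name): name is "scene" or "top"; returns a dict with "image" (420x560x3 uint8, red, green, blue), "fx", "fy", "cx", "cy" (pixels), "k1" (the pictures are not rectified: a ray, as slopes to the right and down, at radius r is drawn at 1 + k1 r^2 times it, then the intrinsics apply), "R" (3x3) and "t" (3): a world point X has camera coordinates R X + t. Camera axes: x right, y down, z forward; pixel columns grow to the right and rows downward; lengths in mm; the calibration is good to about 2 mm. A picture is of the moment at which its call begins. There is no depth.
- env.hand_in(): hands the job in, once; it reports no verdict.
Trained networks look in a picture, given as the dict that the camera call returned (one of the last four; its "shot" number tells which), for a name from the list of things; names that differ only in an ending like _2 or _b are one class to them, and where a whole thing is asked for, a point or a joint stands for the part that bears it (a point fixed in the world has none). Each returns a list of dicts, best first, with "p" (0 to 1); they miss things now and then, are a little off and sometimes report something else, mostly with a low value. They report only what shows in the picture. A call takes as long as a camera call.
- env.silhouettes(picture, thing): "region" (420x560 bool, what is visible of it) and "bbox" ([centre column, centre row, width, height] in pixels, round what is visible of it).
The state is a dict: "t": time; "qpos": joint angles; "qvel": joint speeds; "joint_efforts": joint torques, N m; "tcp_pos": TCP position; "tool_rot": TCP orientation; "ft_force": force on the tool from outside, world axes, zero at the start; "wrist_torque": the same for the moment, N m; "grip_width": finger opening in mm.
Only numpy, scipy, OpenCV 4.12 (cv2) and the standard library are available. Lean on these libraries where they do the work, as an engineer would, in place of code of your own. Each camera call takes 0.05 s, during which the arm holds its last target. There are 200 camera calls.

## Task

First put the square clay tile into the square pot of the turntable caddy and the round clay disc into its round pot. Then grip the upright post of the caddy, turn it until the middle of the square pot is in line with the pointer on the base, and hold it still there: finish with the post still firmly gripped. Leave everything else on the table where it is.

Things in the scene. Friction and masses are not known exactly. Their poses are not given: they have to be found in the camera images.
- tile: Square fired-clay tile, terracotta, 36 x 36 mm and 14 mm thick, 35 g or so, loose, lying flat on the table on one side of the caddy. Origin: centre of its underside; x and y along its sides, z up.
- disc: Round fired-clay disc, terracotta, 38 mm diameter and 14 mm thick, 30 g or so, loose, lying flat on the table on the other side of the caddy (which of the two is left or right varies). Origin: centre of its underside; z up.
- base: Fixed foot of the caddy: dark steel disc, 118 mm radius, 16 mm high, under the turntable, with the pointer: a dark tongue 36 mm wide, 8 mm high, sticking out to 180 mm from the centre, with a brass diamond at 158 mm. Origin: on the turntable's axis, at table height. The pointer lies along its -x axis, roughly toward the robot.
- carousel: Grey turntable disc, 125 mm radius, top 30 mm above the table; turns freely either way about its vertical axis (friction about 0.12 N m, no spring, detents or stops) and stays where left. Carries, fixed: square pot along its -x, round pot along +x, post along +y, two jars along -y. Origin: on the axis, 18 mm above the table. At the pointer when its x axis agrees with the base's.
- jars (a point): Point midway between two closed small glass jars with cork lids (44 mm diameter, 77 mm apart, tops 68 mm above the table) fixed on the turntable between the pots, 79 mm from its axis, across from the post; the point lies on the turntable's top.
- square_pot (a point): Centre of the inner floor of the square white pot, 35 mm above the table and 78 mm from the turntable's axis. Pot 64 x 64 mm outside, 58 x 58 mm inside (walls 3 mm), rim 65 mm above the table. Axes as those of the carousel.
- round_pot (a point): Centre of the inner floor of the round white pot, 35 mm above the table and 78 mm from the axis. Pot 64 mm outside and 58 mm inside diameter, rim 65 mm above the table. Axes as those of the carousel.
- post: Upright pale wooden turning post on the turntable, a plain round rod of 16 mm diameter, from the turntable's top (30 mm above the table) up to 120 mm above the table, 95 mm from the turntable's axis. It spins freely about its own upright axis, like a crank handle. Origin: centre of its foot. Its upper 45 mm stands higher than all else on the caddy.
- post_top (a point): Centre of the post's top end, 120 mm above the table.
- arch: Bystander: small terracotta arch-shaped clay blank, 47 mm wide, 10 mm thick. Leave alone.
- screwdriver: Bystander: screwdriver 170 mm long lying on the table. Leave alone.
- phone: Bystander: phone in an orange case, 150 x 75 x 11 mm, lying flat. Leave alone.
- pad: Bystander: white foam work pad, 120 x 150 x 25 mm. Leave alone.
- pencil_cup: Bystander: steel cup, 72 mm diameter, 95 mm high. Leave alone.
- glue: Bystander: white glue bottle, 44 mm diameter, 110 mm high. Leave alone.
- stick: Bystander: flat wooden craft stick, 150 x 18 x 4 mm. Leave alone.

How it is judged (in metres and radians):
On the way, in this order (a step that is already met when the one before it is completed fails the run):
1. the tile lies in the square pot and the disc in the round pot, both let go (x of tile in the frame of square_pot between -0.029 and 0.029 m and y of tile in the frame of square_pot between -0.029 and 0.029 m and z of tile in the frame of square_pot between -0.006 and 0.03 m and x of disc in the frame of round_pot between -0.029 and 0.029 m and y of disc in the frame of round_pot between -0.029 and 0.029 m and z of disc in the frame of round_pot between -0.006 and 0.03 m and contact force between the fingers and tile below 0.2 N and contact force between the fingers and disc below 0.2 N), for 0.2 s.
2. the square pot stands at the pointer, the turntable at rest, the post gripped (y of square_pot in the frame of base between -0.0095 and 0.0095 m and x of square_pot in the frame of base below -0.05 m and angular speed of carousel below 0.05 rad/s and contact force between the fingers and post above 2 N), for 0.3 s.
At the end, for the whole second after the job is handed in: Tile inside the square pot and disc inside the round pot, below the rims, let go; the square pot's middle on the pointer's side within 9.5 mm of its centre line (about 7 degrees); turntable at rest (under 0.05 rad/s); fingers still pressing on the post with over 2 N (all of step 1 and all of step 2); the arm keeps its last pose, push and grip.
It fails at once if a bystander is moved by more than 30 mm (distance of any of arch, screwdriver, phone, pad, pencil_cup, glue, stick from where it was at the start of the episode above 0.03 m).
It also fails if it takes over 72 s, if anything falls off the work surface, if the arm or the gripper's body presses on something with over 40 N, if the wrist force passes 120 N, or if a joint passes its speed limit or range.

## Working session

There is one attempt and no reset: what is moved stays moved. The work goes in short steps, Python scripts to look and compute and a tool call to move; the robot and the scene stay as the last step left them, time stands still between calls to the robot, and variables do not carry over. Pictures are saved under pics/ and viewed, about 8 in all and at most 12, crops included, and the job is handed in when it is done.

Besides the shell and the picture viewer there is one more tool, called after "Request:" by a JSON object that holds its "api" and its "payload". move_arm: Moves the arm, as the interface text tells. Its arguments: {"type":"object","properties":{"plan":{"type":"array","items":{"type":"object","properties":{"gripper":{"type":"number"},"tx":{"type":"number"},"ty":{"type":"number"},"tz":{"type":"number"},"roll":{"type":"number"}}}}},"required":["plan"]}

```bash
mkdir -p pics; cat > h.py <<'E'
import numpy as np, cv2
from plant import env
def K(c): return np.array([[c["fx"],0,c["cx"]],[0,c["fy"],c["cy"]],[0,0,1.]])
def unproj(c,uv,z):
    x,y=(uv[0]-c["cx"])/c["fx"],(uv[1]-c["cy"])/c["fy"]
    p=cv2.undistortPoints(np.array([[uv]],float),K(c),np.array([c["k1"],0,0,0,0]))[0,0]
    R=np.array(c["R"]);t=np.array(c["t"]).ravel()
    d=R.T@np.array([p[0],p[1],1]);o=-R.T@t
    return o+d*(z-o[2])/d[2]
def proj(c,X):
    R=np.array(c["R"]);t=np.array(c["t"],float).ravel()
    return cv2.projectPoints(np.array([X],float).reshape(-1,3),cv2.Rodrigues(R)[0],t,K(c),np.array([c["k1"],0,0,0,0.]))[0][:,0]
def sil(c,n):
    return env.silhouettes(c,n)
def save(c,n): cv2.imwrite("pics/"+n,c["image"][:,:,::-1])
def cen(m):
    v,u=np.nonzero(m); return np.array([u.mean(),v.mean()])
E
python3 - <<'E'
from h import *
np.set_printoptions(precision=1,suppress=True)
print(env.get_state())
cs={n:env.capture(n) for n in("scene","top")}
for n,c in cs.items():
    save(c,n+"0.png"); print(n,c["fx"],c["k1"],-np.array(c["R"]).T@np.array(c["t"]).ravel())
    for th in("tile","disc","base","carousel","jars","square_pot","round_pot","post"):
        for d in sil(c,th)[:2]:
            m=cen(d["region"]); print(th,round(d["p"],2),np.array(d["bbox"]),m,unproj(c,m,{"tile":14,"disc":14,"post":120,"carousel":30}.get(th,65)))
E
```

```text
{'t': 0.0, 'qpos': array([-1.3,  0.4,  0. ,  1.4, -0. ,  1.4, -0. ]), 'qvel': array([ 0., -0.,  0.,  0.,  0., -0.,  0.]), 'joint_efforts': array([ -0. , -62.8,   0.8, -37.2,   0. ,   0. ,   0. ]), 'tcp_pos': array([191.6, 594.4, 230.3]), 'tool_rot': array([-0.5, -3.1,  0. ]), 'ft_force': array([-0.6,  0.5, -0.4]), 'wrist_torque': array([ 0.1, -0. ,  0. ]), 'grip_width': 85.53994113915056}
scene 515.1281239422701 -0.030637776259255265 [1277.9  416.1 1054.3]
tile 0.65 [210.2 189.4  16.4  14.5] [208.5 189.1] [ 481.3 -262.5   14. ]
disc 0.53 [208.9 189.6  17.7  14.1] [208.7 189.2] [ 481.3 -261.5   14. ]
disc 0.47 [400.1 278.5  19.7  15.2] [397.6 277.2] [495.4 312.9  14. ]
base 0.6 [288.2 241.  103.8  94.2] [282.9 244.4] [584.3  38.2  65. ]
base 0.23 [282.3 241.   89.8  95.4] [281.9 244.4] [585.5  36.2  65. ]
carousel 0.94 [282.6 241.4 101.7  89.2] [281.6 244.5] [561.7  22.4  30. ]
jars 0.87 [283.1 242.2  93.9  94.5] [281.5 244.4] [586.1  35.5  65. ]
square_pot 0.6 [283.8 241.3  95.7  93.2] [281.6 244.5] [586.1  35.8  65. ]
round_pot 0.56 [281.6 238.2  93.   86.9] [281.8 244.6] [586.3  36.3  65. ]
round_pot 0.45 [150.2 165.8  43.5  41.3] [148.2 164.7] [ 527.2 -432.3   65. ]
post 0.69 [263.9 205.1   6.1  27.1] [263.5 205.9] [541.5 -42.2 120. ]
top 538.1467673588859 -0.031166061499130954 [ 249.    -7.2 1569.6]
tile 0.74 [369.5 233.   18.7  13.2] [371.  232.3] [ 470.7 -270.3   14. ]
disc 0.72 [174.5 231.   11.8  13.4] [173.1 230. ] [486.6 308.3  14. ]
base 0.7 [126.8 218.8  11.6  51.3] [127.3 229.3] [482.9 428.   65. ]
carousel 0.59 [273.6 207.5  86.5  82.8] [272.7 206.9] [547.7  15.7  30. ]
jars 0.68 [272.5 205.4  83.   81.9] [272.4 206.6] [541.7  16.1  65. ]
square_pot 0.74 [273.4 206.   89.   82. ] [272.3 206.9] [540.9  16.4  65. ]
round_pot 0.62 [272.6 206.8  81.1  86.1] [272.4 206.7] [541.5  16.   65. ]
post 0.62 [301.1 218.2   6.9   7.5] [301.9 218.3] [497.1 -65.  120. ]
```

```bash
python3 - <<'E'
import cv2
a=cv2.imread("pics/scene0.png");b=cv2.imread("pics/top0.png")
cv2.imwrite("pics/s1.png",cv2.resize(a[130:340,130:440],None,fx=2.5,fy=2.5,interpolation=cv2.INTER_CUBIC))
cv2.imwrite("pics/t1.png",cv2.resize(b[130:280,110:420],None,fx=2.5,fy=2.5,interpolation=cv2.INTER_CUBIC))
E
```

```text
(no output)
```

View pics/s1.png

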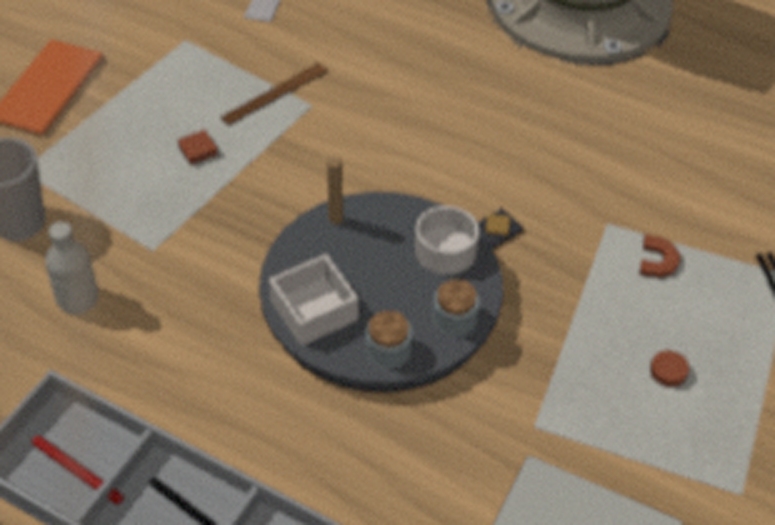

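View pics/t1.png

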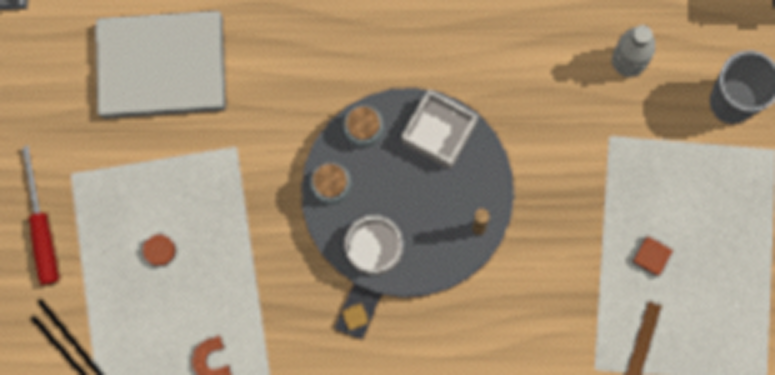

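The crops show: tile at scene (209,189), right-hand side, near the stick. The disc is at scene (398,277), left, near the arch. The square pot is on the far side, the round pot by the pointer, and the post on the right near side. The top view agrees (tile (371,232), disc (173,230), diamond (252,257)). The caddy has to turn about half a turn. Next I'll refine the positions.

```bash
cat > loc.py <<'E'
from h import *
from scipy.optimize import least_squares, minimize
def tmask(c,guess,r=14):
    im=c["image"].astype(float); u,v=proj(c,guess)[0]
    V,U=np.mgrid[:420,:560]; red=im[...,0]-im[...,2]
    w=np.where(np.hypot(U-u,V-v)<r,np.clip((im[...,0]-im[...,1])-35,0,30),0) # terracotta: R>>G
    return w
def render(c,pts,hs=8):
    p=proj(c,pts).astype(np.float32); h=cv2.convexHull(p)[:,0]
    m=np.zeros((420,560),np.uint8); cv2.fillPoly(m,[np.round(h*16).astype(np.int32)],255,cv2.LINE_AA,4); return m/255.
def box(x,y,a,s,h):
    R=np.array([[np.cos(a),-np.sin(a)],[np.sin(a),np.cos(a)]])
    q=np.array([[1,1],[1,-1],[-1,-1],[-1,1]])*s/2@R.T+[x,y]
    return np.vstack([np.c_[q,np.zeros(4)],np.c_[q,np.full(4,h)]])
def cyl(x,y,r,z0,z1):
    t=np.linspace(0,2*np.pi,40); q=np.c_[x+r*np.cos(t),y+r*np.sin(t)]
    return np.vstack([np.c_[q,np.full(40,z0)],np.c_[q,np.full(40,z1)]])
def fit(cs,masks,shape,x0,steps):
    f=lambda p:sum(((render(c,shape(*p))-m)**2).sum() for c,m in zip(cs,masks))
    sx=np.vstack([x0]+[np.array(x0)+np.eye(len(x0))[i]*steps[i] for i in range(len(x0))])
    r=minimize(f,x0,method="Nelder-Mead",options=dict(initial_simplex=sx,maxiter=200)); return r.x,r.fun
E
python3 - <<'E'
from loc import *
np.set_printoptions(precision=2,suppress=True)
cs=[env.capture(n) for n in("scene","top")]
for name,g in(("tile",(474,-267,7)),("disc",(489,310,7))):
    ms=[tmask(c,g) for c in cs]; ms=[m/np.percentile(m[m>0],80) if (m>0).any() else m for m in ms]; ms=[np.clip(m,0,1) for m in ms]
    print(name,[m.sum() for m in ms])
    for sel in([0],[1],[0,1]):
        C=[cs[i] for i in sel];M=[ms[i] for i in sel]
        if name=="tile":
            print(sel,min((fit(C,M,lambda x,y,a:box(x,y,a,36,14),[g[0],g[1],a],[6,6,.2]) for a in(0,.4,.8,1.2)),key=lambda r:r[1]))
        else: print(sel,fit(C,M,lambda x,y:cyl(x,y,19,0,14),g[:2],[6,6]))
# carousel, post
for th,shape,x0 in(("carousel",lambda x,y:cyl(x,y,125,18,30),(545,16)),("post",lambda x,y:cyl(x,y,8,30,120),(497,-65))):
    for c in cs:
        d=sil(c,th)[0]; print(th,d["p"],fit([c],[d["region"].astype(float)],shape,x0,[5,5]))
# diamond: brass colour
for c in cs:
    hsv=cv2.cvtColor(c["image"],cv2.COLOR_RGB2HSV); u,v=proj(c,(455,57,8))[0]
    V,U=np.mgrid[:420,:560]; m=(np.hypot(U-u,V-v)<14)
    mm=m&(hsv[...,1]>130)&(hsv[...,0]<28)&(hsv[...,0]>14)
    print("diamond",(u,v),mm.sum(),cen(mm),unproj(c,cen(mm),8))
E
```

```text
tile [np.float64(82.9), np.float64(121.76666666666667)]
[0] (array([ 469.82, -271.43,    0.68]), np.float64(84.06356401384082))
[1] (array([ 470.74, -270.65,    0.6 ]), np.float64(53.630061514802))
[0, 1] (array([ 470.67, -271.3 ,    0.63]), np.float64(141.8230372933487))
disc [np.float64(112.36538461538457), np.float64(104.73333333333333)]
[0] (array([489.51, 308.98]), np.float64(97.69896230739657))
[1] (array([488.85, 309.9 ]), np.float64(48.13629373317954))
[0, 1] (array([488.85, 310.12]), np.float64(145.66499844734278))
carousel 0.27 (array([-1426.89,   336.44]), np.float64(895.0))
carousel 0.76 (array([552.42,  16.76]), np.float64(157.83369473279507))
post 0.69 (array([495.9, -63.1]), np.float64(3905.5130488273744))
post 0.57 (array([499.67, -65.35]), np.float64(26.860730488273738))
diamond (np.float64(312.6258790344336), np.float64(227.7954399463267)) 0 [nan nan] [nan nan nan]
diamond (np.float64(259.1436706608815), np.float64(239.68049001838685)) 2 [253.5 252. ] [419.12  73.74   8.  ]h.py:17: RuntimeWarning: Mean of empty slice.
  v,u=np.nonzero(m); return np.array([u.mean(),v.mean()])
  ret = ret.dtype.type(ret / rcount)
```

```bash
python3 - <<'E'
from loc import *
np.set_printoptions(precision=3,suppress=True)
cs=[env.capture(n) for n in("scene","top")]
D=[]
for c,g in zip(cs,((329,220),(252,257))):
    im=c["image"].astype(float)
    V,U=np.mgrid[:420,:560]; w=np.where(np.hypot(U-g[0],V-g[1])<8,np.clip(im[...,0]-im[...,2]-45,0,40),0)
    # keep centre blob only
    n,l=cv2.connectedComponents((w>8).astype(np.uint8)); s=[(l==i).sum() for i in range(n)]
    best=min(range(1,n),key=lambda i:np.hypot(*(cen(l==i)-g))); w=np.where(l==best,w,0)
    p=np.array([(U*w).sum(),(V*w).sum()])/w.sum(); D.append(unproj(c,p,8)); print("diamond",s,p,D[-1])
Cs=[]
for c in cs:
  for _ in range(3):
    ds=[d for d in sil(c,"carousel") if d["region"].sum()>4000]
    if ds: break
    c=env.capture("scene")
  f=fit([c],[ds[0]["region"].astype(float)],lambda x,y:cyl(x,y,125,18,30),(551,16),[5,5]); print("car",ds[0]["region"].sum(),f)
  # dark-edge check: hull of disc edge via canny is skipped
ps=[]
for c in cs:
  for d in sil(c,"post")[:1]: 
    f=fit([c],[d["region"].astype(float)],lambda x,y:cyl(x,y,8,30,120),(499,-65),[5,5]); print("post",d["region"].sum(),f)
# pots: white mask fit joint over C,phi
for C0 in((551,16),):
  ms=[]
  for c in cs:
    hsv=cv2.cvtColor(c["image"],cv2.COLOR_RGB2HSV)
    u,v=proj(c,(C0[0],C0[1],40))[0]; V,U=np.mgrid[:420,:560]
    ms.append(((np.hypot(U-u,V-v)<52)&(hsv[...,2]>115)&(hsv[...,1]<60)).astype(float))
  def cost(p,which):
    t=0
    for i in which:
      x,y,a=p; e=np.array([np.cos(a),np.sin(a)])*78
      r=np.maximum(render(cs[i],box(x-e[0],y-e[1],a,64,65)+np.r_[np.zeros((4,3))+[0,0,30],np.zeros((4,3))]),render(cs[i],cyl(x+e[0],y+e[1],32,30,65)))
      t+=((r-ms[i])**2).sum()
    return t
  for which in([0],[1],[0,1]):
    x0=np.array([551,16,2.57]); best=min((minimize(cost,x0+[0,0,k],args=(which,),method="Nelder-Mead",options=dict(initial_simplex=np.vstack([x0+[0,0,k],x0+[6,0,k],x0+[0,6,k],x0+[0,0,k+.1]]))) for k in(-.2,0,.2)),key=lambda r:r.fun)
    print(which,best.x,best.fun,[m.sum() for m in ms])
E
```

```text
diamond [np.int64(235126), np.int64(67), np.int64(7)] [328.245 218.475] [403.998  78.285   8.   ]
diamond [np.int64(235114), np.int64(1), np.int64(70), np.int64(1), np.int64(13), np.int64(1)] [251.668 256.264] [406.762  79.154   8.   ]
car 6025 (array([549.363,  16.636]), np.float64(372.32722798923487))
car 5920 (array([548.364,  15.322]), np.float64(428.61893118031526))
post 166 (array([508.824, -61.914]), np.float64(36.5840676662822))
post 33 (array([502.594, -66.562]), np.float64(34.51155709342561))
[0] [541.421  10.559   2.538] 734.367320261438 [np.float64(733.0), np.float64(1036.0)]
[1] [553.639  15.698   2.628] 147.93925413302577 [np.float64(733.0), np.float64(1036.0)]
[0, 1] [553.022  15.982   2.619] 936.0460745866975 [np.float64(733.0), np.float64(1036.0)]
```

```bash
cat > go.py <<'E'
import sys
from h import *
from scipy.spatial.transform import Rotation as Ro
def rel(x,y,z,yaw=None):
    s=env.get_state(); R=Ro.from_rotvec(s["tool_rot"]).as_matrix(); d=R.T@(np.array([x,y,z])-s["tcp_pos"])/1000
    cur=np.arctan2(R[1,1],R[0,1]); out=f"tx {d[0]:.4f} ty {d[1]:.4f} tz {d[2]:.4f} jawyaw {cur:.3f}"
    if yaw is not None:
        # tool z down: +roll turns yaw negative; jaw mod pi
        r=-(yaw-cur); r=(r+np.pi/2)%np.pi-np.pi/2; out+=f" roll {r:.3f} q7 {s['qpos'][6]:.2f}"
    print(out,"z-axis",R[:,2].round(3),"tcp",s["tcp_pos"].round(1),"w",round(s["grip_width"],1))
a=[float(v) for v in sys.argv[1:]]
rel(*a)
E
python3 go.py 489 310 80; python3 go.py 470.5 -271 80 .63;python3 go.py 470.5 -271 80 2.2
```

```text
tx -0.3704 ty -0.1799 tz 0.1513 jawyaw 1.259 z-axis [-0. -0. -1.] tcp [191.7 594.9 231.3] w 85.3
tx -0.5310 ty -0.7386 tz 0.1513 jawyaw 1.259 roll 0.629 q7 -0.05 z-axis [-0. -0. -1.] tcp [191.7 594.9 231.3] w 85.3
tx -0.5310 ty -0.7386 tz 0.1513 jawyaw 1.259 roll -0.941 q7 -0.05 z-axis [-0. -0. -1.] tcp [191.7 594.9 231.3] w 85.3
```

Request:
{"api": "move_arm", "payload": {"plan": [{"tx":-0.05,"ty":-0.024,"tz":0.0,"gripper":0.75},{"tx":-0.1,"ty":-0.048,"tz":0.02,"gripper":0.75},{"tx":-0.155,"ty":-0.075,"tz":0.05,"gripper":0.75},{"tx":-0.21,"ty":-0.1,"tz":0.08,"gripper":0.75},{"tx":-0.26,"ty":-0.125,"tz":0.11,"gripper":0.75},{"tx":-0.31,"ty":-0.15,"tz":0.13,"gripper":0.75},{"tx":-0.355,"ty":-0.172,"tz":0.151,"gripper":0.75},{"tx":-0.37,"ty":-0.18,"tz":0.151,"gripper":0.75},{"tx":-0.37,"ty":-0.18,"tz":0.151,"gripper":0.75}]}}

```text
schema error: expected keys gripper, tx, ty, tz, roll
```

```bash
python3 go.py 489 310 1; python3 - <<'E'
from h import *
c=env.capture("scene"); u,v=proj(c,(489,310,30))[0].astype(int); i=c["image"][v-60:v+50,u-80:u+80,::-1]
cv2.imwrite("pics/d1.png",cv2.resize(i,None,fx=4,fy=4,interpolation=2))
E
```

```text
tx -0.3704 ty -0.1799 tz 0.2303 jawyaw 1.259 z-axis [-0. -0. -1.] tcp [191.7 594.9 231.3] w 85.3
```

View pics/d1.png

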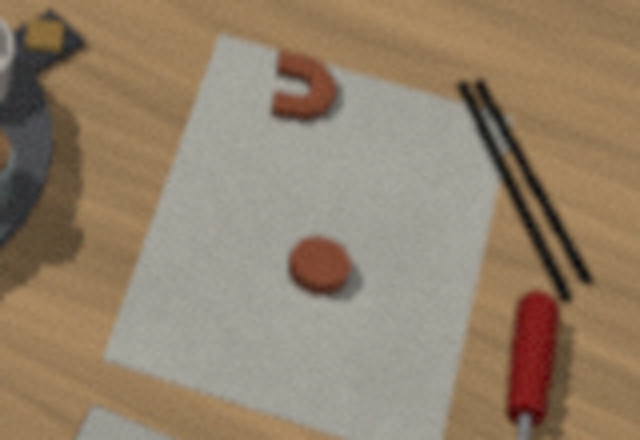

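The move was refused because each row needs all the keys, so the arm is not in this picture. The disc sits at the crop centre, clear of the arch. I'll resend the move.

Request:
{"api": "move_arm", "payload": {"plan": [{"tx":-0.05,"ty":-0.024,"tz":0.0,"roll":0,"gripper":0.75},{"tx":-0.1,"ty":-0.048,"tz":0.02,"roll":0,"gripper":0.75},{"tx":-0.155,"ty":-0.075,"tz":0.05,"roll":0,"gripper":0.75},{"tx":-0.21,"ty":-0.1,"tz":0.08,"roll":0,"gripper":0.75},{"tx":-0.26,"ty":-0.125,"tz":0.11,"roll":0,"gripper":0.75},{"tx":-0.31,"ty":-0.15,"tz":0.13,"roll":0,"gripper":0.75},{"tx":-0.355,"ty":-0.172,"tz":0.151,"roll":0,"gripper":0.75},{"tx":-0.37,"ty":-0.18,"tz":0.151,"roll":0,"gripper":0.75},{"tx":-0.37,"ty":-0.18,"tz":0.151,"roll":0,"gripper":0.75}]}}

```text
t: 2.78
tcp_pos: [489.5, 309.1, 80.5]
tool_rot: [0.492, 3.103, -0.0]
ft_force: [0.3, -0.1, 0.2]
grip_width: 64.5
```

```bash
python3 go.py 489 310 1; python3 - <<'E'
from h import *
c=env.capture("scene"); u,v=proj(c,(489,310,30))[0].astype(int); i=c["image"][v-60:v+50,u-80:u+80,::-1]
cv2.imwrite("pics/d2.png",cv2.resize(i,None,fx=4,fy=4,interpolation=2))
E
```

```text
tx 0.0008 ty 0.0007 tz 0.0795 jawyaw 1.256 z-axis [ 0. -0. -1.] tcp [489.5 309.1  80.5] w 64.5
```

View pics/d2.png

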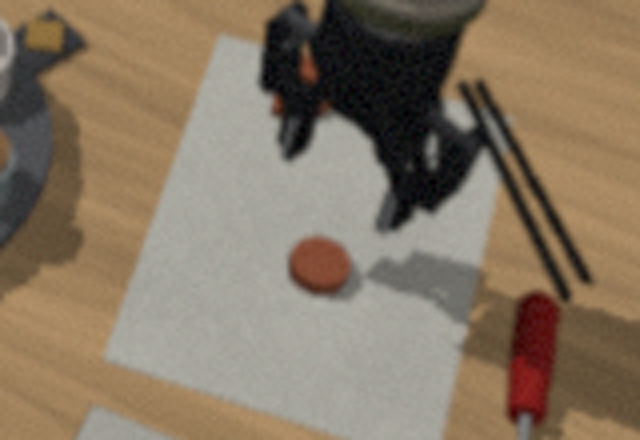

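The gripper is 80 mm up with its fingertips at about (290,155) and (390,225) in the crop. Parallax makes it look farther from the disc than it is. Now descend and grip.

Request:
{"api": "move_arm", "payload": {"plan": [{"tx":0.0005,"ty":0.0007,"tz":0.04,"roll":0,"gripper":0.75},{"tx":0.0005,"ty":0.0007,"tz":0.07,"roll":0,"gripper":0.75},{"tx":0.0005,"ty":0.0007,"tz":0.078,"roll":0,"gripper":0.75},{"tx":0.0005,"ty":0.0007,"tz":0.078,"roll":0,"gripper":0.75},{"tx":0.0005,"ty":0.0007,"tz":0.078,"roll":0,"gripper":0.2},{"tx":0.0005,"ty":0.0007,"tz":0.078,"roll":0,"gripper":0.2},{"tx":0.0005,"ty":0.0007,"tz":0.078,"roll":0,"gripper":0.2},{"tx":0.0005,"ty":0.0007,"tz":0.078,"roll":0,"gripper":0.2}]}}

```text
t: 3.82
tcp_pos: [489.3, 311.9, 4.3]
tool_rot: [0.487, 3.102, 0.004]
ft_force: [-1.9, -0.4, 6.9]
grip_width: 34.9
```

```bash
python3 go.py 483.3 54.8 110
```

```text
tx -0.0733 ty -0.2462 tz -0.1063 jawyaw 1.259 z-axis [ 0.002  0.002 -1.   ] tcp [489.3 311.9   4.3] w 34.9
```

Request:
{"api": "move_arm", "payload": {"plan": [{"tx":0,"ty":0,"tz":-0.02,"roll":0,"gripper":0.2},{"tx":0,"ty":0,"tz":-0.06,"roll":0,"gripper":0.2},{"tx":0,"ty":0,"tz":-0.1,"roll":0,"gripper":0.2}]}}

```text
t: 4.2
tcp_pos: [488.5, 310.9, 104.2]
tool_rot: [0.488, 3.103, 0.001]
ft_force: [0.6, 0.6, -0.5]
grip_width: 34.9
```

```bash
python3 go.py 483.3 54.8 110; python3 - <<'E'
from h import *
c=env.capture("scene"); u,v=proj(c,(489,310,100))[0].astype(int); i=c["image"][v-50:v+60,u-80:u+80,::-1]
cv2.imwrite("pics/d3.png",cv2.resize(i,None,fx=4,fy=4,interpolation=2))
E
```

```text
tx -0.0736 ty -0.2453 tz -0.0059 jawyaw 1.259 z-axis [ 0.001  0.    -1.   ] tcp [488.5 310.9 104.2] w 34.9
```

View pics/d3.png

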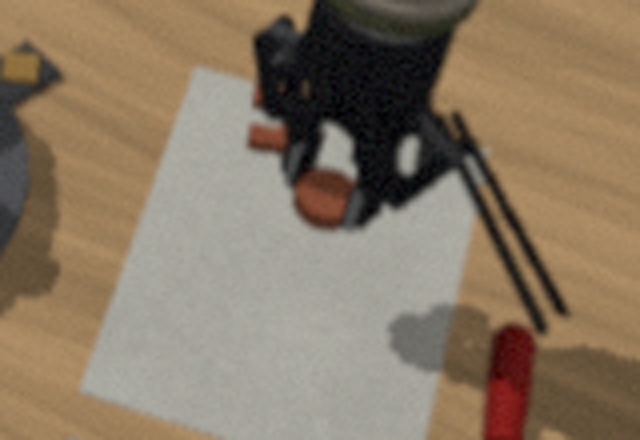

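The disc is held but sits off the finger line, toward the camera (crop (325,198)). I'll measure its offset from the TCP so I can place it accurately.

```bash
python3 - <<'E'
from loc import *
np.set_printoptions(precision=2,suppress=True)
cs=[env.capture(n) for n in("scene","top")]
g=np.array((495,311,108.)); ms=[]
for c in cs:
    w=tmask(c,g,11); n,l=cv2.connectedComponents((w>5).astype(np.uint8)); 
    k=max(range(1,n),key=lambda i:(l==i).sum()) if n>1 else 0; w=np.where(l==k,w,0) if n>1 else w*0
    ms.append(np.clip(w/20,0,1)); print(w.astype(bool).sum(), cen(w>0) if n>1 else None, [proj(c,g)[0]])
print(fit(cs[:1],ms[:1],lambda x,y:cyl(x,y,19,101,115),g[:2],[5,5]),env.get_state()["tcp_pos"])
cv2.imwrite("pics/d4.png",cv2.resize(cs[1]["image"][200:260,140:220,::-1],None,fx=6,fy=6,interpolation=2))
E
```

```text
77 [404.45 252.45] [array([404.25, 253.3 ])]
0 None [array([165.35, 221.99])]
(array([497.5 , 304.75]), np.float64(179.0884486735871)) [490.24 312.04 105.91]
```

View pics/d4.png

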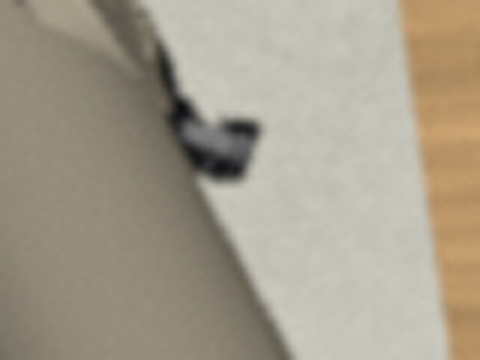

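The top view is blocked by the arm. The scene fit and the grip width both give an offset of about 8 mm along the pad direction, so I'll compensate for that.

```bash
python3 go.py 476 57 76
```

```text
tx -0.0646 ty -0.2473 tz 0.0288 jawyaw 1.259 z-axis [ 0.005  0.004 -1.   ] tcp [490.2 312.  105.9] w 35.0
```

Request:
{"api": "move_arm", "payload": {"plan": [{"tx":-0.01,"ty":-0.05,"tz":-0.005,"roll":0,"gripper":0.2},{"tx":-0.024,"ty":-0.1,"tz":-0.01,"roll":0,"gripper":0.2},{"tx":-0.037,"ty":-0.15,"tz":-0.01,"roll":0,"gripper":0.2},{"tx":-0.05,"ty":-0.2,"tz":-0.005,"roll":0,"gripper":0.2},{"tx":-0.063,"ty":-0.24,"tz":0.0,"roll":0,"gripper":0.2},{"tx":-0.065,"ty":-0.247,"tz":0.005,"roll":0,"gripper":0.2},{"tx":-0.065,"ty":-0.247,"tz":0.015,"roll":0,"gripper":0.2},{"tx":-0.065,"ty":-0.247,"tz":0.015,"roll":0,"gripper":0.2}]}}

```text
t: 5.35
tcp_pos: [473.6, 57.3, 86.1]
tool_rot: [-0.484, -3.102, 0.001]
ft_force: [0.4, 0.1, -0.4]
grip_width: 35.2
```

```bash
python3 go.py 476 57 74; python3 - <<'E'
from h import *
c=env.capture("scene"); u,v=proj(c,(500,50,70))[0].astype(int); i=c["image"][v-50:v+60,u-80:u+80,::-1]
cv2.imwrite("pics/d5.png",cv2.resize(i,None,fx=4,fy=4,interpolation=2))
E
```

```text
tx -0.0023 ty 0.0005 tz 0.0121 jawyaw 1.261 z-axis [-0.002 -0.    -1.   ] tcp [473.6  57.3  86.1] w 35.2
```

View pics/d5.png

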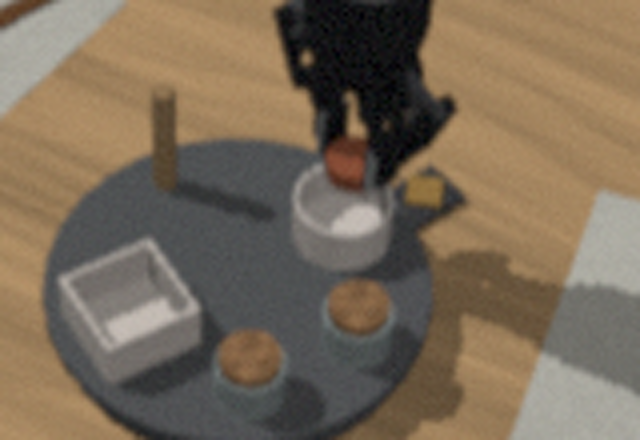

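The disc hangs over the back part of the round pot: disc at (348,163), rim centre at about (342,205) in the crop. I'll check this numerically.

```bash
python3 - <<'E'
from h import *
c=env.capture("scene"); u,v=proj(c,(500,50,70))[0].astype(int); o=np.array([u-80,v-50])
f=lambda p:o+np.array(p)/4
for n,p,z in(("rim",(343,205),65),("disc92",(348,163),92),("disc86",(348,163),86),("postt",(164,92),120),("postfoot",(166,188),30)): print(n,unproj(c,f(p),z))
for X in((483.3,54.8,65),(483.3,54.8,90)): print((proj(c,X)[0]-o)*4)
E
```

```text
rim [491.33174888  61.04571542  65.        ]
disc92 [480.1682125   57.14707471  92.        ]
disc86 [475.19410279  54.90887424  86.        ]
postt [508.67440084 -60.58086639 120.        ]
postfoot [509.71259926 -59.68079493  30.        ]
[340.19549053 193.07511061]
[342.22420188 166.90691549]
```

Request:
{"api": "move_arm", "payload": {"plan": [{"tx":-0.003,"ty":-0.001,"tz":0.006,"roll":0,"gripper":0.2},{"tx":-0.003,"ty":-0.001,"tz":0.012,"roll":0,"gripper":0.2},{"tx":-0.003,"ty":-0.001,"tz":0.012,"roll":0,"gripper":0.2},{"tx":-0.003,"ty":-0.001,"tz":0.012,"roll":0,"gripper":0.75},{"tx":-0.003,"ty":-0.001,"tz":0.012,"roll":0,"gripper":0.75},{"tx":-0.003,"ty":-0.001,"tz":0.012,"roll":0,"gripper":0.75},{"tx":-0.003,"ty":-0.001,"tz":-0.02,"roll":0,"gripper":0.75},{"tx":-0.003,"ty":-0.001,"tz":-0.07,"roll":0,"gripper":0.75}]}}

```text
t: 6.45
tcp_pos: [475.8, 53.7, 157.0]
tool_rot: [-0.487, -3.1, 0.003]
ft_force: [1.3, 0.0, 1.1]
grip_width: 64.3
```

```bash
python3 go.py 470.5 -271 80 .63;  python3 go.py 470.5 -271 80 2.2; python3 - <<'E'
from h import *
c=env.capture("scene"); u,v=proj(c,(500,50,70))[0].astype(int); i=c["image"][v-50:v+60,u-80:u+80,::-1]
cv2.imwrite("pics/d6.png",cv2.resize(i,None,fx=4,fy=4,interpolation=2))
for d in sil(c,"disc")[:3]: m=cen(d["region"]); print(d["p"],m,unproj(c,m,45))
E
```

```text
tx -0.0948 ty -0.3105 tz 0.0774 jawyaw 1.259 roll 0.629 q7 1.12 z-axis [-0.003 -0.001 -1.   ] tcp [475.8  53.7 157. ] w 64.3
tx -0.0948 ty -0.3105 tz 0.0774 jawyaw 1.259 roll -0.941 q7 1.12 z-axis [-0.003 -0.001 -1.   ] tcp [475.8  53.7 157. ] w 64.3
0.71 [308.76923077 224.66153846] [479.69022366  56.16281221  45.        ]
```

View pics/d6.png

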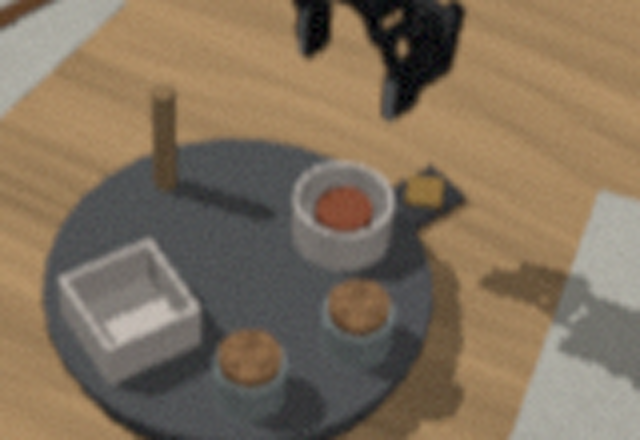

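The disc lies flat in the round pot (crop (343,208)). Now the tile.

Request:
{"api": "move_arm", "payload": {"plan": [{"tx":-0.016,"ty":-0.052,"tz":-0.005,"roll":0.1,"gripper":0.75},{"tx":-0.033,"ty":-0.106,"tz":-0.005,"roll":0.25,"gripper":0.75},{"tx":-0.05,"ty":-0.16,"tz":-0.005,"roll":0.4,"gripper":0.75},{"tx":-0.067,"ty":-0.214,"tz":0.01,"roll":0.55,"gripper":0.75},{"tx":-0.083,"ty":-0.264,"tz":0.04,"roll":0.63,"gripper":0.75},{"tx":-0.097,"ty":-0.305,"tz":0.07,"roll":0.63,"gripper":0.75},{"tx":-0.097,"ty":-0.31,"tz":0.09,"roll":0.63,"gripper":0.75},{"tx":-0.097,"ty":-0.31,"tz":0.09,"roll":0.63,"gripper":0.75}]}}

```text
t: 7.55
tcp_pos: [472.7, -271.0, 65.6]
tool_rot: [-1.426, -2.795, 0.001]
ft_force: [0.5, 0.2, 0.2]
grip_width: 64.2
```

```bash
python3 go.py 472.5 -271 3 .63; python3 - <<'E'
from h import *
c=env.capture("scene"); u,v=proj(c,(472,-271,35))[0].astype(int); i=c["image"][v-40:v+40,u-60:u+60,::-1]
cv2.imwrite("pics/e1.png",cv2.resize(i,None,fx=5,fy=5,interpolation=2))
s=env.get_state(); print((proj(c,s["tcp_pos"])[0]-[u-60,v-40])*5,(proj(c,(470.5,-271,7))[0]-[u-60,v-40])*5, s["qpos"].round(2))
E
```

```text
tx -0.0000 ty -0.0000 tz 0.0626 jawyaw 0.627 roll -0.003 q7 1.31 z-axis [-0.004  0.001 -1.   ] tcp [ 472.7 -271.    65.6] w 64.2
[294.51840638 165.00915596] [307.21671816 237.20967867] [-0.03  0.4   0.61  1.81 -0.27  1.01  1.31]
```

View pics/e1.png

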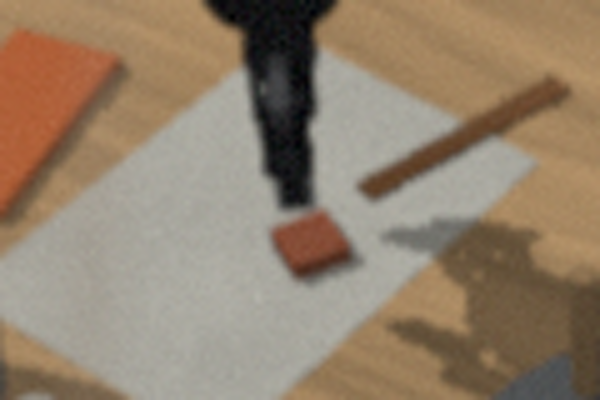

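The near finger and the tile line up: tile centre at (311,242), with the TCP projected there at table height. The stick is clear. Descend and grip.

Request:
{"api": "move_arm", "payload": {"plan": [{"tx":0,"ty":0,"tz":0.03,"roll":0,"gripper":0.75},{"tx":0,"ty":0,"tz":0.055,"roll":0,"gripper":0.75},{"tx":0,"ty":0,"tz":0.061,"roll":0,"gripper":0.75},{"tx":0,"ty":0,"tz":0.061,"roll":0,"gripper":0.75},{"tx":0,"ty":0,"tz":0.061,"roll":0,"gripper":0.2},{"tx":0,"ty":0,"tz":0.061,"roll":0,"gripper":0.2},{"tx":0,"ty":0,"tz":0.061,"roll":0,"gripper":0.2},{"tx":0,"ty":0,"tz":0.061,"roll":0,"gripper":0.2}]}}

```text
t: 8.6
tcp_pos: [475.4, -271.3, 8.3]
tool_rot: [1.424, 2.797, 0.001]
ft_force: [-3.1, 1.6, 11.6]
grip_width: 34.9
```

Request:
{"api": "move_arm", "payload": {"plan": [{"tx":0,"ty":0,"tz":-0.03,"roll":0,"gripper":0.2},{"tx":0,"ty":0,"tz":-0.08,"roll":0,"gripper":0.2},{"tx":0,"ty":0,"tz":-0.12,"roll":0,"gripper":0.2},{"tx":0,"ty":0,"tz":-0.12,"roll":0,"gripper":0.2}]}}

```text
t: 9.1
tcp_pos: [476.4, -272.2, 130.4]
tool_rot: [1.422, 2.793, 0.002]
ft_force: [0.7, -0.4, -0.2]
grip_width: 34.6
```

```bash
python3 go.py 618.7 -22.8 90; python3 - <<'E'
from loc import *
s=env.get_state(); c=env.capture("scene"); g=s["tcp_pos"]+[0,0,5]
w=tmask(c,g,11); print((w>5).sum(), s["tcp_pos"], unproj(c,cen(w>5),g[2]) if (w>5).any() else None, s["qpos"].round(2))
E
```

```text
tx 0.1182 ty 0.2616 tz 0.0408 jawyaw 0.629 z-axis [ 0.007 -0.002 -1.   ] tcp [ 476.4 -272.2  130.4] w 34.6
30 [ 476.36337902 -272.21548372  130.41903624] [ 471.89505527 -254.64868738  135.41903624] [-0.06  0.33  0.64  1.75 -0.22  1.12  1.27]
```

Request:
{"api": "move_arm", "payload": {"plan": [{"tx":0.02,"ty":0.044,"tz":0,"roll":0,"gripper":0.2},{"tx":0.043,"ty":0.094,"tz":0,"roll":0,"gripper":0.2},{"tx":0.066,"ty":0.144,"tz":0,"roll":0,"gripper":0.2},{"tx":0.089,"ty":0.194,"tz":0,"roll":0,"gripper":0.2},{"tx":0.111,"ty":0.24,"tz":0.01,"roll":0,"gripper":0.2},{"tx":0.122,"ty":0.261,"tz":0.03,"roll":0,"gripper":0.2},{"tx":0.122,"ty":0.261,"tz":0.04,"roll":0,"gripper":0.2},{"tx":0.122,"ty":0.261,"tz":0.04,"roll":0,"gripper":0.2}]}}

```text
t: 10.15
tcp_pos: [612.0, -20.1, 84.7]
tool_rot: [-1.426, -2.796, 0.004]
ft_force: [-0.0, -0.3, 0.1]
grip_width: 34.6
```

```bash
python3 go.py 621.5 -27 75; python3 - <<'E'
from h import *
s=env.get_state();c=env.capture("scene"); u,v=proj(c,(618,-23,70))[0].astype(int); o=np.array([u-50,v-45]);i=c["image"][v-45:v+35,u-50:u+60,::-1]
cv2.imwrite("pics/e2.png",cv2.resize(i,None,fx=6,fy=6,interpolation=2))
for n,X in(("tcp",s["tcp_pos"]),("rim",(618.7,-22.8,65)),("at tcp h",(618.7,-22.8,s["tcp_pos"][2]+4))): print(n,(proj(c,X)[0]-o)*6)
a=s["tcp_pos"]; print((proj(c,a+[10,0,0])[0]-proj(c,a)[0])*6,(proj(c,a+[0,10,0])[0]-proj(c,a)[0])*6)
E
```

```text
tx -0.0112 ty 0.0037 tz 0.0097 jawyaw 0.628 z-axis [-0.003 -0.001 -1.   ] tcp [612.  -20.1  84.7] w 34.6
tcp [314.96052112 243.04184617]
rim [301.88774492 282.05892587]
at tcp h [300.35016343 245.25870071]
[-13.01284424  16.56097485] [21.08970144  9.69732308]
```

View pics/e2.png

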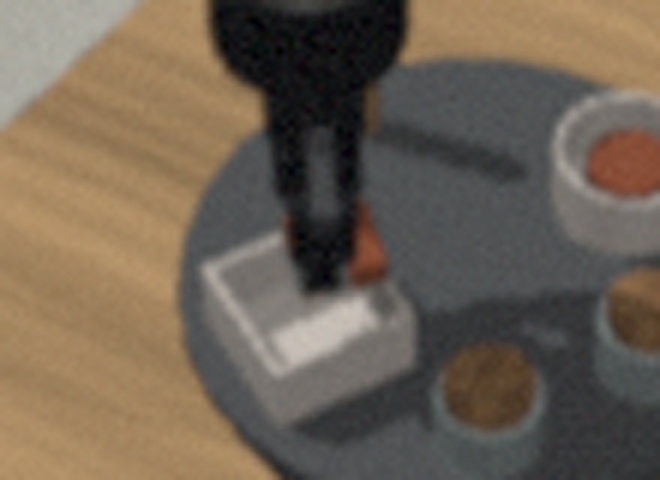

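The tile sticks out about 8 mm to one side of the fingers. Its centre is at (335,240) and should be near (303,250), so I'll shift and turn it to square up with the pot.

Request:
{"api": "move_arm", "payload": {"plan": [{"tx":-0.006,"ty":0.005,"tz":0,"roll":-0.15,"gripper":0.2},{"tx":-0.0125,"ty":0.01,"tz":0,"roll":-0.3,"gripper":0.2},{"tx":-0.0125,"ty":0.01,"tz":0,"roll":-0.42,"gripper":0.2},{"tx":-0.0125,"ty":0.01,"tz":0,"roll":-0.42,"gripper":0.2}]}}

```text
t: 10.7
tcp_pos: [629.0, -24.8, 87.2]
tool_rot: [0.815, 3.033, 0.0]
ft_force: [-0.3, -0.3, -0.6]
grip_width: 34.8
```

```bash
python3 go.py 627.5 -24.5 75 1.05; python3 - <<'E'
from h import *
s=env.get_state();c=env.capture("scene"); u,v=proj(c,(618,-23,70))[0].astype(int); o=np.array([u-50,v-45]);i=c["image"][v-45:v+35,u-50:u+60,::-1]
cv2.imwrite("pics/e3.png",cv2.resize(i,None,fx=6,fy=6,interpolation=2))
for n,X in(("tcp",s["tcp_pos"]),("at tcp h",(620.6,-20.5,s["tcp_pos"][2]+4))): print(n,(proj(c,X)[0]-o)*6)
E
```

```text
tx 0.0015 ty -0.0005 tz 0.0122 jawyaw 1.046 roll -0.004 q7 1.20 z-axis [ 0.001 -0.    -1.   ] tcp [629.  -24.8  87.2] w 34.8
tcp [282.70516302 262.80697725]
at tcp h [302.55792741 246.69549983]
```

View pics/e3.png

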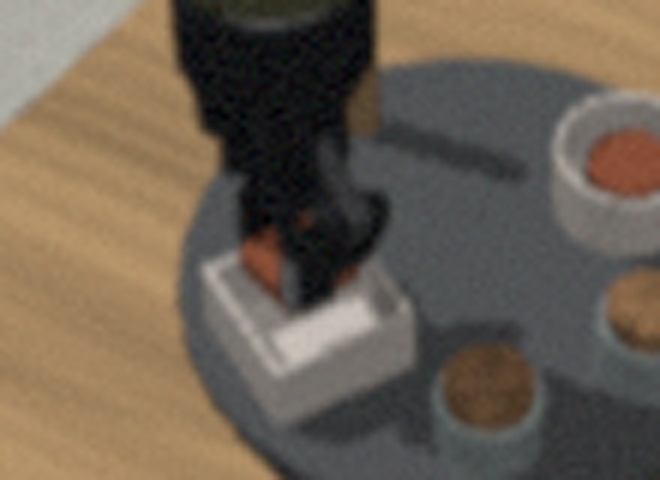

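The tile is now squared to the pot and roughly over it (spanning columns 242 to 357, rim spanning 205 to 412). I'll make a small trim toward the robot, lower, and release.

Request:
{"api": "move_arm", "payload": {"plan": [{"tx":0.0035,"ty":-0.002,"tz":0.006,"roll":0,"gripper":0.2},{"tx":0.0035,"ty":-0.002,"tz":0.013,"roll":0,"gripper":0.2},{"tx":0.0035,"ty":-0.002,"tz":0.013,"roll":0,"gripper":0.2},{"tx":0.0035,"ty":-0.002,"tz":0.013,"roll":0,"gripper":0.75},{"tx":0.0035,"ty":-0.002,"tz":0.013,"roll":0,"gripper":0.75},{"tx":0.0035,"ty":-0.002,"tz":0.013,"roll":0,"gripper":0.75},{"tx":0.0035,"ty":-0.002,"tz":-0.02,"roll":0,"gripper":0.75},{"tx":0.0035,"ty":-0.002,"tz":-0.07,"roll":0,"gripper":0.75}]}}

```text
t: 11.75
tcp_pos: [623.7, -22.7, 155.6]
tool_rot: [-0.809, -3.032, 0.002]
ft_force: [1.5, 0.1, 0.8]
grip_width: 64.0
```

```bash
python3 - <<'E'
from loc import *
np.set_printoptions(precision=1,suppress=True)
cs=[env.capture(n) for n in("scene","top")]
for c in cs:
  for th in ("tile","disc"):
    for d in sil(c,th)[:2]: m=cen(d["region"]); print(th,round(d["p"],2),d["region"].sum(),m,unproj(c,m,46))
  for d in sil(c,"post")[:1]:
    print("post",round(d["p"],2),d["region"].sum(),fit([c],[d["region"].astype(float)],lambda x,y:cyl(x,y,8,30,120),(503,-66),[5,5]))
c=cs[0];u,v=proj(c,(560,0,70))[0].astype(int); i=c["image"][v-60:v+60,u-80:u+80,::-1]
cv2.imwrite("pics/e4.png",cv2.resize(i,None,fx=4,fy=4,interpolation=2))
E
python3 go.py 503 -66 157
```

```text
tile 0.49 160 [255.7 249.3] [618.5 -19.5  46. ]
tile 0.21 125 [192.6 274.4] [354.2 244.1  46. ]
disc 0.24 1531 [261.7 204.8] [551.4  47.1  46. ]
tx 0.0834 ty -0.0979 tz -0.0019 jawyaw 1.049 z-axis [-0.002 -0.    -1.   ] tcp [624.1 -22.7 154.8] w 64.4
```

The tile network reports the tile at (618,-20), which is inside the square pot. Now move over the post.

Request:
{"api": "move_arm", "payload": {"plan": [{"tx":0.033,"ty":-0.04,"tz":-0.003,"roll":0,"gripper":0.9},{"tx":0.068,"ty":-0.08,"tz":-0.003,"roll":0,"gripper":0.9},{"tx":0.083,"ty":-0.0975,"tz":-0.003,"roll":0,"gripper":0.9},{"tx":0.083,"ty":-0.0975,"tz":-0.003,"roll":0,"gripper":0.9}]}}

```text
t: 12.65
tcp_pos: [502.9, -66.6, 158.9]
tool_rot: [-0.812, -3.033, -0.001]
ft_force: [0.7, -0.7, -0.1]
grip_width: 76.9
```

```bash
python3 go.py 503.5 -65.5 84; python3 - <<'E'
from loc import *
np.set_printoptions(precision=1,suppress=True)
for k in range(2):
  c=env.capture("scene")
  for th in ("tile","disc"):
    for d in sil(c,th)[:1]: m=cen(d["region"]); print(th,round(d["p"],2),d["region"].sum(),m,unproj(c,m,46))
  for d in sil(c,"post")[:1]:
    print("post",round(d["p"],2),d["region"].sum(),d["bbox"],fit([c],[d["region"].astype(float)],lambda x,y:cyl(x,y,8,30,120),(503,-66),[5,5]))
u,v=proj(c,(550,0,70))[0].astype(int); i=c["image"][v-75:v+60,u-80:u+80,::-1]
cv2.imwrite("pics/e5.png",cv2.resize(i,None,fx=4,fy=4,interpolation=2))
o=np.array([u-80,v-75])
for X in ((503.5,-65.5,120),(503.5,-65.5,30),(620,-21,65),env.get_state()["tcp_pos"]): print((proj(c,X)[0]-o)*4)
E
```

```text
tx -0.0001 ty 0.0013 tz 0.0749 jawyaw 1.047 z-axis [-0.001  0.001 -1.   ] tcp [502.9 -66.6 158.9] w 76.9
tile 0.73 5921 [281.8 244.7] [573.1  29.2  46. ]
disc 0.67 145 [308.5 224.7] [481.   55.9  46. ]
post 0.65 155 [263.7, 207.4, 11.8, 27.9] (array([506.3, -65.2]), np.float64(42.47895424836601))
tile 0.75 5789 [281.5 244.9] [574.   28.8  46. ]
post 0.61 164 [263.3, 205.9, 8.2, 25.8] (array([509.5, -63.5]), np.float64(33.64098423683199))
[269.6 164.1]
[271.3 258.6]
[234.6 370.6]
[267.3 121.2]
```

View pics/e5.png

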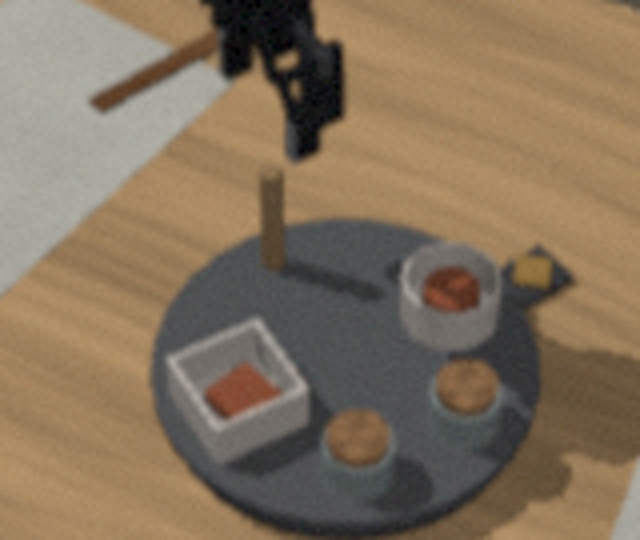

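The last view shows the tile flat in the square pot (240,390) and the disc in the round pot (450,288). The post top is at (272,175), slightly toward the camera from where I assumed. I'll trim, descend and close on the post.

Request:
{"api": "move_arm", "payload": {"plan": [{"tx":-0.0015,"ty":0.003,"tz":0.0,"roll":0,"gripper":0.9},{"tx":-0.0015,"ty":0.003,"tz":0.02,"roll":0,"gripper":0.9},{"tx":-0.0015,"ty":0.003,"tz":0.045,"roll":0,"gripper":0.9},{"tx":-0.0015,"ty":0.003,"tz":0.075,"roll":0,"gripper":0.9},{"tx":-0.0015,"ty":0.003,"tz":0.075,"roll":0,"gripper":0.9},{"tx":-0.0015,"ty":0.003,"tz":0.075,"roll":0,"gripper":0.0},{"tx":-0.0015,"ty":0.003,"tz":0.075,"roll":0,"gripper":0.0},{"tx":-0.0015,"ty":0.003,"tz":0.075,"roll":0,"gripper":0.0},{"tx":-0.0015,"ty":0.003,"tz":0.075,"roll":0,"gripper":0.0},{"tx":-0.0015,"ty":0.003,"tz":0.075,"roll":0,"gripper":0.0}]}}

```text
t: 14.3
tcp_pos: [507.1, -66.6, 85.4]
tool_rot: [0.814, 3.033, -0.003]
ft_force: [-4.5, -6.6, 8.4]
grip_width: 14.6
```

```bash
cat > arc.py <<'E'
from h import *
import sys
from scipy.spatial.transform import Rotation as Ro
C=np.array([551.,16.]);s=env.get_state();R=Ro.from_rotvec(s["tool_rot"]).as_matrix()
p=s["tcp_pos"];d=p[:2]-C;a=np.arctan2(d[1],d[0])%(2*np.pi);r=np.hypot(*d);print("tcp",p,"r",r,"ang",a,"w",s["grip_width"],"F",s["ft_force"],s["qpos"].round(2))
end=1.164+float(sys.argv[1]);n=int(sys.argv[2]);tot=(end-a)%(2*np.pi);print("to go",tot)
for k in range(1,n+1):
    b=a+min(.3*k,tot)*(1);q=np.r_[C+95*np.array([np.cos(b),np.sin(b)]),p[2]]
    print((R.T@(q-p)/1000).round(4),q[:2].round(1))
E
python3 arc.py 0 10
```

```text
tcp [507.08496666 -66.60336781  85.44362578] r 93.55130424465234 ang 4.223753007119036 w 14.623735076357708 F [-4.52847595 -6.58422943  8.43076037] [-0.33  0.28  0.46  1.88 -0.14  1.01  1.24]
to go 3.2234323000605496
[-0.028   0.0038  0.    ] [533.2 -77.3]
[-0.0531  0.017   0.0001] [561.6 -78.4]
[-0.0731  0.0371  0.0001] [589.  -71.1]
[-0.0864  0.0622  0.    ] [613. -56.]
[-0.0916  0.0901  0.    ] [631.5 -34.4]
[-0.0884  0.1183 -0.    ] [642.8  -8.4]
[-7.690e-02  1.443e-01 -1.000e-04] [645.9  19.9]
[-5.830e-02  1.658e-01 -1.000e-04] [640.5  47.7]
[-0.0342  0.1808 -0.0002] [627.2  72.8]
[-0.0067  0.188  -0.0003] [607.   92.7]
```

Request:
{"api": "move_arm", "payload": {"plan": [{"tx":-0.0142,"ty":0.0009,"tz":0,"roll":0,"gripper":0},{"tx":-0.028,"ty":0.0038,"tz":0,"roll":0,"gripper":0},{"tx":-0.0411,"ty":0.0095,"tz":0,"roll":0,"gripper":0},{"tx":-0.0531,"ty":0.017,"tz":0,"roll":0,"gripper":0},{"tx":-0.0638,"ty":0.0263,"tz":0,"roll":0,"gripper":0},{"tx":-0.0731,"ty":0.0371,"tz":0,"roll":0,"gripper":0},{"tx":-0.0807,"ty":0.0492,"tz":0,"roll":0,"gripper":0},{"tx":-0.0864,"ty":0.0622,"tz":0,"roll":0,"gripper":0},{"tx":-0.09,"ty":0.076,"tz":0,"roll":0,"gripper":0},{"tx":-0.0916,"ty":0.0901,"tz":0,"roll":0,"gripper":0}]}}

```text
t: 15.55
tcp_pos: [633.7, -34.6, 85.6]
tool_rot: [0.813, 3.029, -0.003]
ft_force: [4.5, -6.3, -0.2]
grip_width: 14.1
```

```bash
sed -i 's/min(.3\*k/min(.2*k/' arc.py; python3 arc.py 0 10
```

```text
tcp [633.69741933 -34.62317906  85.60547437] r 96.96169048490968 ang 5.733880256033851 w 14.137366003008388 F [ 4.47186111 -6.26916142 -0.18874861] [-0.31  0.53  0.43  1.55 -0.23  1.11  1.22]
to go 1.7133050511457348
[ 0.0034  0.019  -0.    ] [640.3 -16.5]
[ 0.0085  0.0372 -0.0001] [644.9   1.9]
[ 0.0172  0.0541 -0.0001] [645.9  20.8]
[ 0.0291  0.0689 -0.0002] [643.   39.6]
[ 0.0436  0.081  -0.0003] [636.5  57.4]
[ 0.0603  0.0901 -0.0004] [626.6  73.5]
[ 0.0785  0.0956 -0.0005] [613.6  87.4]
[ 0.0973  0.0974 -0.0006] [598.2  98.4]
[ 0.1081  0.0968 -0.0007] [588.6 103.2]
[ 0.1081  0.0968 -0.0007] [588.6 103.2]
```

Request:
{"api": "move_arm", "payload": {"plan": [{"tx":0.0024,"ty":0.019,"tz":0,"roll":0,"gripper":0},{"tx":0.0085,"ty":0.0372,"tz":0,"roll":0,"gripper":0},{"tx":0.0172,"ty":0.0541,"tz":0,"roll":0,"gripper":0},{"tx":0.0291,"ty":0.0689,"tz":0,"roll":0,"gripper":0},{"tx":0.0436,"ty":0.081,"tz":0,"roll":0,"gripper":0},{"tx":0.0603,"ty":0.0901,"tz":0,"roll":0,"gripper":0},{"tx":0.0785,"ty":0.0956,"tz":0,"roll":0,"gripper":0},{"tx":0.0973,"ty":0.0974,"tz":0,"roll":0,"gripper":0},{"tx":0.108,"ty":0.0968,"tz":0,"roll":0,"gripper":0},{"tx":0.108,"ty":0.0968,"tz":0,"roll":0,"gripper":0}]}}

```text
t: 16.8
tcp_pos: [585.2, 105.7, 85.5]
tool_rot: [0.811, 3.035, -0.0]
ft_force: [-2.6, -3.0, 8.9]
grip_width: 14.5
```

```bash
python3 arc.py 0 1; python3 - <<'E'
from loc import *
np.set_printoptions(precision=2,suppress=True)
C=np.array([551,16.]); B=-.4067
for n in("scene","scene","top"):
  c=env.capture(n)
  for th in("tile","disc","square_pot"):
    for d in sil(c,th)[:2]:
      a=d["region"].sum()
      m=cen(d["region"]); X=unproj(c,m,46)[:2]; v=(X-C) if th!="disc" else C-X
      print(n,th,round(d["p"],2),a,m,X,"dev from pointer mm",78*np.sin(np.arctan2(v[1],v[0])-(B+np.pi)))
  im=c["image"].astype(float)
  for g in((479.4,46.9,48),(622.6,-14.9,48)):
    w=tmask(c,g,12); n_,l,st,ce=cv2.connectedComponentsWithStats((w>8).astype(np.uint8))
    if n_>1:
      k=1+np.argmax(st[1:,4]); X=unproj(c,ce[k],48); print("colour",n,g,st[k,4],ce[k],X)
E
```

```text
tcp [585.18188921 105.69583704  85.45579585] r 95.98825309620163 ang 1.2067000920150968 w 14.506827541117913 F [-2.64294809 -3.03977574  8.87013556] [-0.54  0.45  0.4   1.66 -0.19  1.07  0.97]
to go 6.240485215164489
[ 0.0182 -0.0058 -0.    ] [566.5 109.7]
scene disc 0.62 4942 [276.32 247.35] [587.39  21.56] dev from pointer mm 41.3283120743648
scene square_pot 0.53 4952 [276.25 247.68] [588.37  21.94] dev from pointer mm -41.71443105122536
colour scene (622.6, -14.9, 48) 81 [257.96 253.64] [628.54  -6.69  48.  ]
scene disc 0.54 904 [147.88 164.82] [ 513.59 -448.97] dev from pointer mm -73.88120034405962
scene disc 0.51 95 [257.33 253.51] [627.68  -9.1 ] dev from pointer mm 7.037236146409296
scene square_pot 0.79 4888 [276.5  247.75] [588.25  22.57] dev from pointer mm -42.8283740302643
scene square_pot 0.43 188 [393.4  232.22] [393.3  255.65] dev from pointer mm -42.881433842460716
colour scene (622.6, -14.9, 48) 82 [257.76 253.6 ] [628.68  -7.2   48.  ]
top tile 0.44 162 [264.4 229.9] [477.94  40.15] dev from pointer mm 6.810326004001051
top square_pot 0.74 3990 [282.   206.87] [544.25 -11.28] dev from pointer mm 76.95202840736876
top square_pot 0.43 1996 [174.13 155.71] [702.5  303.23] dev from pointer mm -77.7588401703405
colour top (479.4, 46.9, 48) 137 [264.26 228.93] [480.46  40.46  48.  ]
colour top (622.6, -14.9, 48) 116 [280.28 177.69] [630.39  -7.64  48.  ]
```

The tile/disc line suggests about 6 mm of overshoot. I'll fit the pots directly.

```bash
cat > phi.py <<'E'
from loc import *
from scipy.optimize import minimize
np.set_printoptions(precision=3,suppress=True)
def pot(c,box_,g,shape,n):
    # pot = white/grey walls + terracotta inside, near guess
    hsv=cv2.cvtColor(c["image"],cv2.COLOR_RGB2HSV);im=c["image"].astype(float)
    u,v=proj(c,(g[0],g[1],48))[0];V,U=np.mgrid[:420,:560]
    m=(np.hypot(U-u,V-v)<26)&(((hsv[...,2]>105)&(hsv[...,1]<60))|((im[...,0]-im[...,1])>38))
    k,l,st,ce=cv2.connectedComponentsWithStats(m.astype(np.uint8)); j=1+np.argmax(st[1:,4])
    hull=cv2.convexHull(np.argwhere(l==j)[:,::-1].astype(np.int32)); mm=np.zeros((420,560),np.uint8); cv2.fillConvexPoly(mm,hull,1)
    print(n,st[j,4],mm.sum(),*fit([c],[mm.astype(float)],shape,g,[5,5]+[.15]*(len(g)-2)))
c=env.capture("top")
def sq(x,y,a):
    b=box(x,y,a,64,65); b[:4,2]=30; return b
pot(c,0,(479,45,-.33),sq,"square")
pot(c,0,(479,45,-.2),sq,"square")
pot(c,0,(626,-12),lambda x,y:cyl(x,y,32,30,65),"round")
c=env.capture("scene")
pot(c,0,(479,45,-.33),sq,"square s")
pot(c,0,(626,-12),lambda x,y:cyl(x,y,32,30,65),"round s")
E
python3 phi.py
```

```text
square 1174 1416 [480.347  47.593  -0.289] 757.2072279892349
square 1174 1416 [478.28   50.86   -0.102] 776.5532948865821
round 441 485 [628.322 -11.932] 13.600430603613994
square s 67 77 [480.37   10.287   0.504] 639.8589773164167
round s 589 634 [624.523  -9.213] 52.628604382929645
```

Request:
{"api": "move_arm", "payload": {"plan": [{"tx":-0.003,"ty":0.0004,"tz":0,"roll":0,"gripper":0},{"tx":-0.0056,"ty":0.0008,"tz":0,"roll":0,"gripper":0},{"tx":-0.0056,"ty":0.0008,"tz":0,"roll":0,"gripper":0},{"tx":-0.0056,"ty":0.0008,"tz":0,"roll":0,"gripper":0},{"tx":-0.0056,"ty":0.0008,"tz":0,"roll":0,"gripper":0}]}}

```text
t: 18.12
tcp_pos: [591.5, 103.2, 85.5]
tool_rot: [0.811, 3.034, 0.0]
ft_force: [-0.5, -2.6, 8.3]
grip_width: 14.2
```

```bash
python3 arc.py 0 1 | head -1; python3 phi.py | grep round; python3 - <<'E'
from loc import *
c=env.capture("top")
# carousel centre: dark disc edge along rays, sub-pixel gradient
im=cv2.GaussianBlur(c["image"],(0,0),.8).astype(float).sum(2); P=[]
for t in np.linspace(0,2*np.pi,120,endpoint=False):
    r=np.arange(115,136,.5); q=proj(c,np.c_[551+r*np.cos(t),16+r*np.sin(t),0*r+30]).astype(np.float32)
    g=np.gradient(cv2.remap(im.astype(np.float32),q[:,0][None],q[:,1][None],1)[0]); k=g.argmax()
    if g[k]>12 and 3<k<len(r)-4: P.append((551+r[k]*np.cos(t),16+r[k]*np.sin(t)))
P=np.array(P); f=least_squares(lambda p:np.hypot(P[:,0]-p[0],P[:,1]-p[1])-p[2],(551,16,125),loss="soft_l1",f_scale=1.); print(len(P),f.x)
w=tmask(c,(479,46,48),12); n,l,st,ce=cv2.connectedComponentsWithStats((w>8).astype(np.uint8)); print("tile",unproj(c,ce[1+np.argmax(st[1:,4])],48))
w=tmask(c,(626,-14,48),12); n,l,st,ce=cv2.connectedComponentsWithStats((w>8).astype(np.uint8)); print("disc",unproj(c,ce[1+np.argmax(st[1:,4])],48))
E
```

```text
tcp [591.45927834 103.21289849  85.50800337] r 96.1407450958497 ang 1.1364320104492 w 14.173041800536383 F [-0.48926526 -2.62650095  8.26370598] [-0.53  0.46  0.4   1.64 -0.2   1.08  0.97]
round 436 487 [628.229 -16.946] 16.15498654363706
round s 589 645 [623.166 -14.323] 45.08126105344098
11 [550.12912237  18.19256317 125.96854051]
tile [482.18395028  44.96191045  48.        ]
disc [628.3159275  -12.44763402  48.        ]
```

Both cameras now put the round pot within about 1 mm of the line from the diamond through the axis. I'm handing in.

```bash
python3 -c "
from plant import env
print(env.hand_in()); s=env.get_state(); print(s['t'],s['tcp_pos'],s['grip_width'])"
```

```text
the job is handed in; nothing more can be done
None
the job is handed in; nothing more can be done
```

I put the disc in the round pot and the tile in the square pot. I then gripped the post, turned the caddy about 187° anticlockwise to the pointer, and handed in at about 18 s with the post still gripped. No verdict was reported.

**Pots:** the last picture I viewed, taken before the turn, showed both pieces lying in their pots. Colour checks in the top view after the turn still found both there.

**Alignment:** I overshot the turn by about 5 mm and corrected it by 0.06 rad. After that, both cameras put the round pot within about 1–1.5 mm of the line through the diamond and the axis. The tool's own angle differs slightly, by about 2.7 mm the other way. All of these are inside the 9.5 mm limit. I could not get a good direct fit on the square pot, so I relied on the round pot opposite it.

**Grip:** the fingers read 14.2 mm on the 16 mm post. They read low on the tile as well (34.9 mm for 36 mm), so this fits a firm grip. I did not measure the contact force on the post directly.

**Bystanders:** I kept clear of them while moving and saw none of them shifted, but I did not measure their final positions.

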